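# Shut and lock the filter cover of the studio's bench extractor

## Robot

A 6-joint arm with a two-finger parallel gripper is mounted at the origin on the work surface. World frame = base frame: x ahead of the robot, y to its left, z up, the work surface at z = 0. Lengths are in mm, angles in rad, forces in N, time in s.
With the tool pointing down it reaches from about 425 to 950 mm from the base axis. Payload 14.7 kg.
Tool frame: the origin (TCP) lies at the very end of the fingers, on their centre line; the grasp point (between the pads) lies 19 mm behind it; z points along the fingers, y is the line along which they close (so a half turn about z gives the same grasp; the last joint's range is limited). The gripper opens to 85 mm and grips with 20 to 120 N. Pads are 22 mm wide; open, the fingers measure 114 mm over their backs; the gripper's body (76 mm by 85 mm) begins 54 mm behind the grasp point. The pads swing forward as they close: fully open they stand 13 mm farther back than shut.
Start: joints at [1.098, 0.48, 1.596, -0, 1.065, -0.047], TCP at [268.458, 591.965, 198.797] pointing down, gripper open.
Joint ranges: [-2.75, 2.75], [-0.82, 2.05], [0.23, 2.67], [-1.56, 4.7], [0.09, 2.69], [-2.92, 2.92]. Speed limits (rad/s): [1.89, 1.89, 2.39, 3.01, 3.01, 3.01].

## Interface

Orientations are given as a unit quaternion [w, x, y, z].
In Python, from plant import arm gives the robot as it stands.
- The arm moves only by the tool arm_command, never from a script. Its argument "plan" is a list of rows, each a list of 4 numbers: the shift along the tool's x, y, z in mm, then the turn about the tool's z in degrees. A call has 1 to 8 rows; each row is the pose to reach, as a shift and turn from the pose commanded when the call began, along the tool's axes at that moment; what a row does not reach only later rows make up. A row lasts 1/8 s, in which the tool goes at most 62.5 mm and 10.7 degrees, less where a joint would pass 70% of its speed; a pose out of reach is approached as far as the arm can. A call with a gripper value outside its range is refused whole. "jaw" is the opening in per cent of the stroke, from 0 (shut) to 100 (fully open), set as the call begins (left out, the last holds). The fingers move at their own pace and stop on an object; "newtons" is the grip in N (left out, the last holds). Time passes only in rows, so rows that repeat a pose let the fingers close. It gives the time, the measured TCP pose, the force, the opening and the grip force at its end, in the units of the state.
- arm.read_state(): the state, without advancing time (a new reading comes with each control period).
- arm.read_camera(name): name is "side" or "top" or "wrist"; returns a dict with "pixels" (400x640x3 uint8, red, green, blue), "K" (3x3 intrinsics, pixels), "extrinsics" (4x4, takes a point from world to camera coordinates); the wrist camera has in their place "tool_from_camera" (4x4, takes a point from camera to tool coordinates, whose origin is the TCP and whose axes are the flange's). Camera axes: x right, y up, looking along -z (the intrinsics and any distortion apply to the point x, -y, -z); pixel columns grow to the right and rows downward; lengths in mm; the calibration is good to about 2 mm. A picture is of the moment at which its call begins: read the wrist's pose just before it. There is no depth.
- arm.sign_off(): hands the job in; it is judged then, once.
The state is a dict: "time": time; "joints": joint angles; "joint_velocities": joint speeds; "effort": joint torques, N m; "tcp_pos": TCP position; "tcp_rot": TCP orientation; "wrist_force": force on the tool from outside, world axes, zero at the start; "wrist_torque": the same for the moment, N m; "opening": finger opening in mm; "finger_force": force on a finger pad.
Only numpy, scipy, OpenCV 4.12 (cv2) and the standard library are available. Lean on these libraries where they do the work, as an engineer would, in place of code of your own. Each camera call takes 0.05 s, during which the arm holds its last target. There are 200 camera calls.

## Task

Close the extractor's hinged filter cover, then fasten it with its quarter-turn stud: press the wing head gently down until you feel it bottom, turn it ninety degrees clockwise (seen from above) and let go, so that the cam catches and the cover stays locked. Do not ram or force the stud, and leave the spray bottle, jar, brush and tape roll where they are.

Things in the scene. Friction and masses are not known exactly. Their poses are not given: they have to be found in the camera images.
- extractor: Grey steel bench extractor, fixed to the bench: open-topped box 240 (x) x 260 (y) x 90 mm high, filter inside. Origin: centre of its underside, at bench level; x points from the front (louvres, robot side) to the back (round duct spigot), z up. The cover's hinge line runs along y at x = +110 mm, height 90 mm (the cover's underside).
- cover (a joint): Angle of the hinged cover, rad: 0 shut, growing as its free front edge lifts; part open at the start. A grey sheet 225 mm from hinge to free edge, 250 mm wide, 6 mm thick (shut: top face 96 mm above the bench). The hinge is stiff: it stays where it is left; some 3 to 6 N down near the free edge moves it.
- edge (a point): Middle of the cover's free front edge, on its top face: 225 mm from the hinge, 45 mm from the stud's axis. The stud stands on the cover's centre line, 180 mm from the hinge, through the cover.
- head (a point): Centre of the stud's steel wing head: a flat bar 36 mm long (its x axis), 10 mm thick (y), 24 mm high (z, outward from the cover). Unpressed, it lies 40 mm above the cover's top face, over 28 mm of bare 8 mm stem with a coil spring. A cross pin at the stem's lower end, parallel to the wing, enters the receptacle's slot as the cover shuts.
- press (a joint): Travel of the stud into the cover, m: 0 up, end 0.018. Spring 3 N at 0, 7 N at 0.016. Cover shut: the pin clears the slot after 4.5 to 14.5 mm, a sprung cup is felt 1.5 mm deeper (6 to 16 mm; differs from unit to unit, not shown): there the resistance steps up by 5 N, then 12 N per mm. After the turn and letting go, a caught stud stays 2 to 12 mm down; an uncaught one springs fully up.
- turn (a joint): Turn of the stud, rad: 0 at the start (wing pointing from hinge to free edge), growing clockwise seen from above to 1.57 locked (wing parallel to the hinge; stop at 1.62). Not pressed deep enough, the slot blocks it after 0.15 rad. Pressed to the cup it turns easily (under 0.1 N m). Left part-turned it stays under its spring and can be regrasped.
- receptacle: Steel receptacle fixed inside the extractor under the stud, 70 mm in front of the box's centre; origin at bench level on the shut stud's axis. Its slotted catch and sprung cup, hidden under the shut cover, take the cross pin. Never load it with more than 16 N, down on the cup or sideways on the slot.
- spray_mid (a point): Bystander: white spray bottle, 64 mm across, 180 mm tall, with blue trigger head. Point on its axis 90 mm up.
- jar_mid (a point): Bystander: jar, 60 mm across, 80 mm tall. Point at its centre.
- brush: Bystander: paint brush 200 mm long, lying flat along its x.
- tape_mid (a point): Bystander: roll of paper tape lying flat, 90 mm across, 25 mm high. Point at its centre.

How it is judged (in metres and radians):
On the way, in this order (a step that is already met when the one before it is completed fails the run):
1. the cover is shut (within 0.03 rad) with the stud not yet turned (value of joint cover below 0.03 rad and value of joint turn below 0.3 rad), for 0.1 s.
2. with the cover shut, the stud has been pressed and turned to its quarter turn (value of joint cover below 0.03 rad and value of joint turn above 1.4 rad and value of joint press above 0.0015 m), for 0.1 s.
At the end, for the whole second after the job is handed in: The cover is shut within 0.03 rad; the stud is turned to at least 1.4 rad and, let go and at rest, stays pulled down by more than 1.5 mm because its pin is caught under the catch (all of step 2 and velocity of joint turn between -0.1 and 0.1 rad/s); the robot touches nothing.
It fails at once if the stud is rammed into or forced against its receptacle with more than 16 N (contact force between extractor and receptacle above 16 N).
It fails at once if the spray bottle is pushed away by more than 20 mm (distance of spray_mid from where it was at the start of the episode above 0.02 m).
It fails at once if the jar is pushed away by more than 20 mm (distance of jar_mid from where it was at the start of the episode above 0.02 m).
It fails at once if the brush is pushed away by more than 20 mm (distance of brush from where it was at the start of the episode above 0.02 m).
It fails at once if the tape roll is pushed away by more than 20 mm (distance of tape_mid from where it was at the start of the episode above 0.02 m).
It also fails if it takes over 48 s, if anything falls off the work surface, if the arm or the gripper's body presses on something with over 40 N, if the wrist force passes 120 N, or if a joint passes its speed limit or range.

## Working session

There is one attempt and no reset: what is moved stays moved. The work goes in short steps, Python scripts to look and compute and a tool call to move; the robot and the scene stay as the last step left them, time stands still between calls to the robot, and variables do not carry over. Pictures are saved under pics/ and viewed, at most 10 in all, crops included, and the job is handed in when it is done.

Besides the shell and the picture viewer there is one more tool, called as name(argument=value, ...), one argument or row to a line, values as JSON. arm_command: Moves the arm, as the interface text tells. Its arguments: {"type":"object","properties":{"plan":{"type":"array"},"jaw":{"type":"number"},"newtons":{"type":"number"}},"required":["plan"]}

```bash
mkdir -p pics; cat > h.py <<'E'
import numpy as np, cv2
from plant import arm
def shot(n,f):
    s=arm.read_state(); c=arm.read_camera(n)
    cv2.imwrite('pics/'+f+'.png',c["pixels"][:,:,::-1]); np.savez('pics/'+f+'.npz',**{k:np.array(v) for k,v in c.items() if k not in('name',)},p=s['tcp_pos'],q=s['tcp_rot']); return c
def ray(c,u,v):
    K=np.array(c["K"]);E=np.array(c["extrinsics"])
    d=np.linalg.inv(K)@[u,v,1]; d=d*[1,-1,-1]
    R=E[:3,:3]; return -R.T@E[:3,3], R.T@d
def plane(c,u,v,z):
    o,d=ray(c,u,v); return o+d*(z-o[2])/d[2]
def tri(c1,p1,c2,p2):
    o1,d1=ray(c1,*p1);o2,d2=ray(c2,*p2)
    t=np.linalg.lstsq(np.c_[d1,-d2],o2-o1,rcond=None)[0]
    a=o1+d1*t[0];b=o2+d2*t[1]; return (a+b)/2,np.linalg.norm(a-b)
E
python3 - <<'E'
from h import *
for n in("top","side"):
    c=shot(n,n+'0'); print(n,[k for k in c],np.round(c["K"],1).tolist(),np.round(c["extrinsics"],3).tolist())
s=arm.read_state();print(s)
E
```

```text
top ['pixels', 'K', 'extrinsics'] [[454.3, 0.0, 319.4], [0.0, 454.3, 200.2], [0.0, 0.0, 1.0]] [[0.014, -1.0, 0.028, 12.32], [0.998, 0.016, 0.064, -620.662], [-0.064, 0.027, 0.998, -1076.515], [0.0, 0.0, 0.0, 1.0]]
side ['pixels', 'K', 'extrinsics'] [[451.0, 0.0, 317.9], [0.0, 451.0, 203.0], [0.0, 0.0, 1.0]] [[0.729, -0.685, 0.008, -404.986], [0.461, 0.499, 0.734, -380.896], [-0.507, -0.531, 0.679, -939.165], [0.0, 0.0, 0.0, 1.0]]
{'time': 0.1, 'joints': array([ 1.09839594e+00,  4.80758792e-01,  1.59679756e+00, -3.70068802e-07,
        1.06510261e+00, -4.66003032e-02]), 'joint_velocities': array([ 0.00149168, -0.00158214, -0.00227779,  0.00080151,  0.00116026,
        0.00019004]), 'effort': array([ 1.55624630e-04, -9.52240777e+01, -4.31041002e+01, -2.20000279e-04,
        5.17432258e-03,  9.51065931e-05]), 'tcp_pos': array([268.2829504 , 591.61594815, 198.24824827]), 'tcp_rot': array([-1.36650225e-04,  2.11295233e-01,  9.77422140e-01, -5.15346756e-04]), 'wrist_force': array([-0.08895626,  0.33801002,  0.52429083]), 'wrist_torque': array([-0.02715587, -0.03053878, -0.01720316]), 'finger_force': 0.0, 'opening': 85.22213290729331}
```

View pics/top0.png

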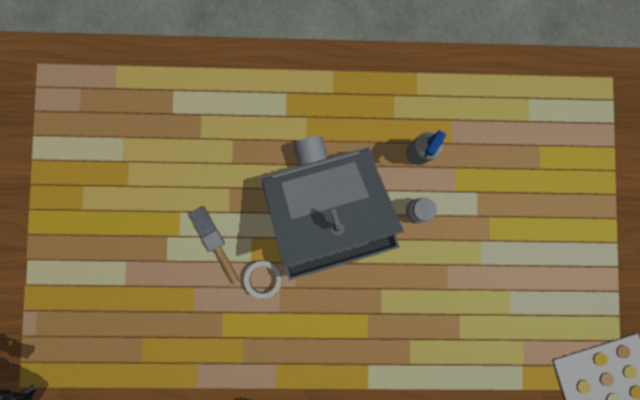

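View pics/side0.png

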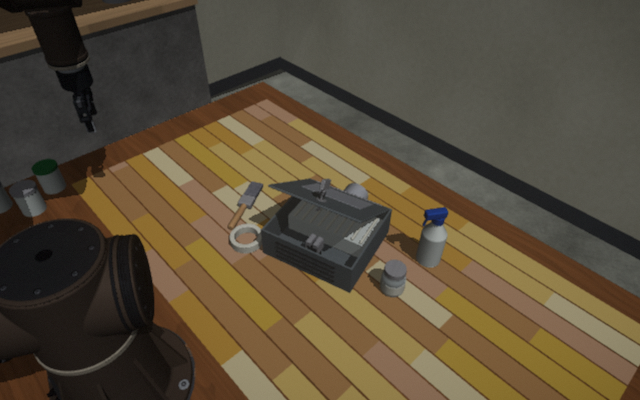

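The top view shows the extractor near (333,213), the spray bottle at (428,147), the jar at (421,210), the tape at (262,280) and the brush at (213,240). In the side view the cover is part open, with the stud head near (323,185) and the receptacle at (313,241). I'll enlarge both.

```bash
python3 - <<'E'
import cv2,numpy as np
a=cv2.imread('pics/top0.png')[125:285,245:445]; b=cv2.imread('pics/side0.png')[165:295,225:400]
a=cv2.resize(a,None,fx=3.5,fy=3.5,interpolation=2)
b=cv2.resize(b,None,fx=4,fy=4,interpolation=2)
cv2.imwrite('pics/a.png',cv2.convertScaleAbs(a,alpha=1.8)); cv2.imwrite('pics/b.png',cv2.convertScaleAbs(b,alpha=1.8))
E
```

```text
(no output)
```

View pics/a.png

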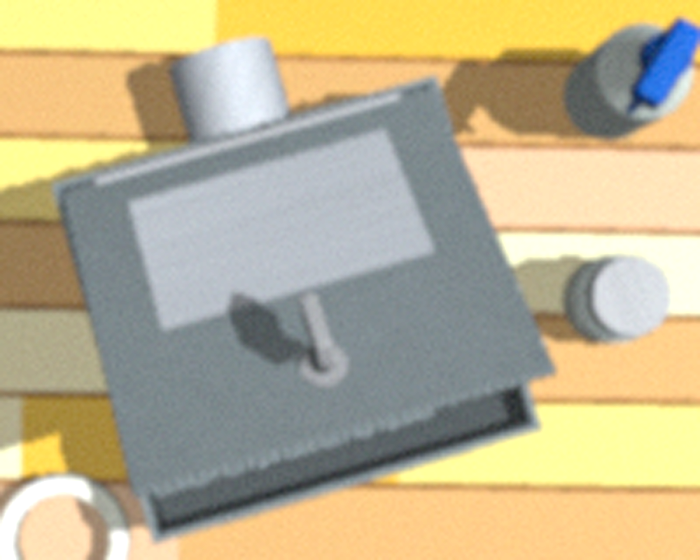

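View pics/b.png

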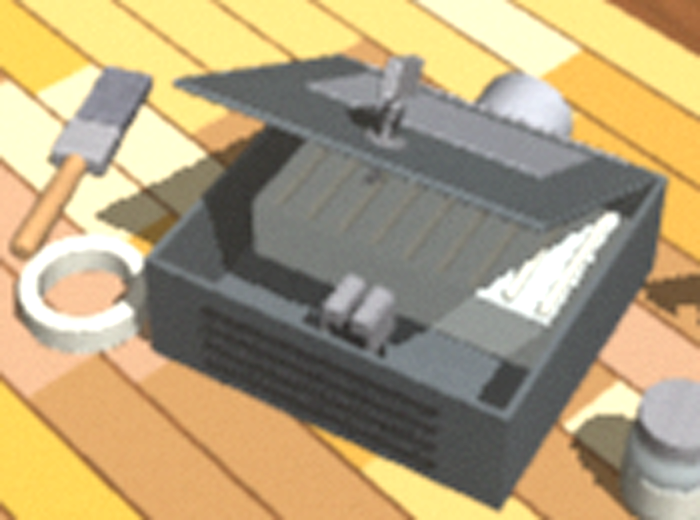

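The crops show the box's front rim corners at (157,537) and (538,425) in the top crop. The same corners in the side crop are (149,262) and (504,412). The cover's free corners are at (150,488) and (552,374) in the top crop, and (178,82) and (540,222) in the side crop.

```bash
python3 - <<'E'
from h import *
T=np.load('pics/top0.npz');S=np.load('pics/side0.npz')
t=lambda x,y:(245+x/3.5,125+y/3.5)
s=lambda x,y:(225+x/4,165+y/4)
P={}
for n,a,b in [('FL',(157,537),(149,262)),('FR',(538,425),(504,412)),('BR',(435,80),(663,180)),('cL',(150,488),(178,82)),('cR',(552,374),(540,222)),('headtop',(312,297),(402,62)),('stembase',(324,364),(385,142))]:
    p,e=tri(T,t(*a),S,s(*b)); P[n]=p; print(n,p.round(1),round(e,1))
q={k:plane(T,*t(*v),90) for k,v in dict(FL=(157,537),FR=(538,425),BR=(435,80),BL=(57,187)).items()}
for k in q: print(k,q[k].round(1))
FL,FR,BR,BL=[q[k] for k in('FL','FR','BR','BL')]
print('depth',np.linalg.norm(FL-BL),np.linalg.norm(FR-BR),'w',np.linalg.norm(FL-FR),np.linalg.norm(BL-BR))
ctr=(FL+FR+BR+BL)/4
yv=(FL-FR+BL-BR)[:2]; xv=(BL-FL+BR-FR)[:2]
print('ctr',ctr,'yaw',np.degrees(np.arctan2(-yv[0],yv[1])),np.degrees(np.arctan2(xv[1],xv[0])))
for n,a,z in [('jar',(630,297),80),('tape',(62,545),25),('spray',(640,70),175)]:
    print(n,plane(T,*t(*a),z).round())
E
```

```text
FL [440.6  86.5  88.2] 1.3
FR [ 514.5 -155.7   95.2] 0.3
BR [737.5 -88.9  91. ] 0.7
cL [479.3  88.1 215.3] 3.9
cR [ 548.3 -139.6  216.9] 1.9
headtop [585.4   0.9 224.9] 9.2
stembase [552.1 -12.2 188.8] 1.5
FL [440.2  86.8  90. ]
FR [ 514.4 -156.9   90. ]
BR [737.4 -88.8  90. ]
BL [663.2 155.2  90. ]
depth 233.17774667785736 233.20486112907224 w 254.75591585838558 255.08927205362647
ctr [588.80545678  -0.89571234  90.        ] yaw 16.921290424322564 17.01568681661817
jar [ 598. -219.   80.]
tape [427. 153.  25.]
spray [ 730. -201.  175.]
```

arm_command(
  plan=[
    [0,0,-60,-10],
    [-459,-410,-91,-41],
    [-459,-410,-91,-41],
    [-459,-410,-91,-41],
    [-459,-410,-91,-41],
    [-459,-410,-91,-41],
    [-459,-410,-91,-41],
    [-459,-410,-91,-41],
  ],
  jaw=0,
  newtons=20,
)

```text
time: 1.1
tcp_pos: [442.8, 196.7, 280.6]
tcp_rot: [0.0, -0.145, 0.99, 0.0]
wrist_force: [2.0, 1.2, -0.5]
opening: -0.2
finger_force: 0.0
```

arm_command(
  plan=[
    [-23,-182,0,0],
    [-23,-182,10,0],
    [-23,-182,25,0],
    [-23,-182,30,0],
    [-23,-182,30,0],
  ],
)

```text
time: 1.72
tcp_pos: [515.8, 30.7, 249.9]
tcp_rot: [-0.001, -0.144, 0.99, 0.0]
wrist_force: [0.2, 0.9, -0.3]
opening: -0.1
finger_force: 0.0
```

```bash
python3 - <<'E'
from h import *
c=shot('side','s1'); w=shot('wrist','w1'); print(np.round(w['tool_from_camera'],3).tolist(),np.round(w['K'],1).tolist())
s=arm.read_state();print(s['tcp_pos'],s['wrist_force'],s['time'])
a=cv2.resize(c['pixels'][150:290,225:400,::-1],(500,400)); b=cv2.resize(w['pixels'][:,:,::-1],(640,400))
a=cv2.resize(a,(300,240)); v=np.zeros((600,700,3),np.uint8); v[:400,:640]=b
a=cv2.resize(c['pixels'][130:290,200:420,::-1],(275,200)); v[400:,:275]=a
cv2.imwrite('pics/v1.png',cv2.convertScaleAbs(v,alpha=1.6))
E
```

```text
[[0.001, 0.954, 0.3, 77.467], [1.0, -0.001, 0.0, 0.026], [0.001, 0.3, -0.954, -175.637], [0.0, 0.0, 0.0, 1.0]] [[346.9, 0.0, 318.2], [0.0, 346.9, 194.2], [0.0, 0.0, 1.0]]
[516.13213247  31.691635   250.72421775] [0.17845445 0.31801835 0.53283146] 1.825
```

View pics/v1.png

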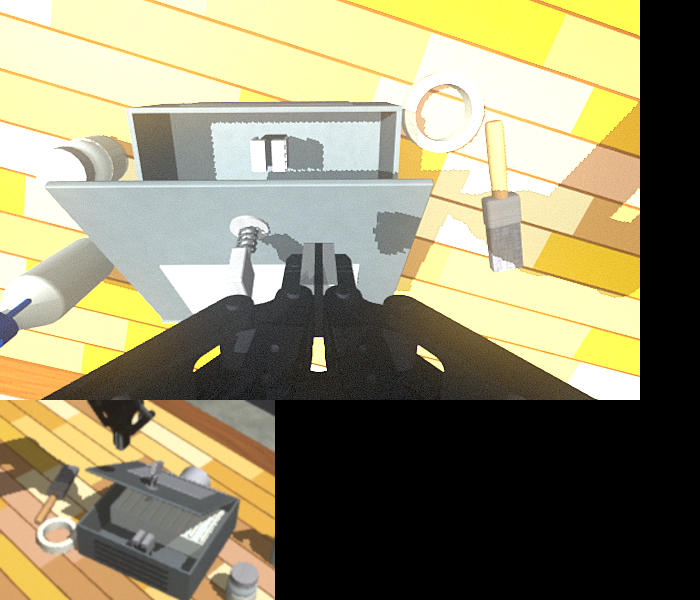

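The wrist view shows the closed fingertips at (318,245) over the cover, about 50 mm beside the stud (245,260) and clear of it. The cover's free edge runs along row 183. I'm pushing down along the arc.

arm_command(
  plan=[
    [0,0,26,0],
    [2,0,38,0],
    [5,0,50,0],
    [8,0,62,0],
    [12,0,74,0],
    [15,0,86,0],
    [18,0,98,0],
    [20,0,110,0],
  ],
)

```text
time: 2.82
tcp_pos: [497.2, 24.9, 139.7]
tcp_rot: [0.0, -0.144, 0.99, -0.0]
wrist_force: [-0.8, -0.8, 3.3]
opening: 0.3
finger_force: 1.1
```

arm_command(
  plan=[
    [1,0,10,0],
    [2,0,20,0],
    [3,0,28,0],
    [4,0,34,0],
    [4,0,38,0],
    [4,0,40,0],
  ],
)

```text
time: 3.58
tcp_pos: [493.5, 23.9, 100.3]
tcp_rot: [-0.0, -0.144, 0.99, -0.0]
wrist_force: [-0.8, -0.8, 2.0]
opening: -0.0
finger_force: 0.9
```

arm_command(
  plan=[
    [0,0,2,0],
    [0,0,3,0],
    [0,0,4,0],
    [0,0,4.5,0],
    [0,0,4.5,0],
  ],
)

```text
time: 4.2
tcp_pos: [493.5, 23.9, 96.0]
tcp_rot: [0.0, -0.144, 0.99, -0.0]
wrist_force: [-0.4, -0.7, 0.4]
opening: -0.1
finger_force: 0.4
```

arm_command(
  plan=[
    [0,0,0.7,0],
    [0,0,1.4,0],
    [0,0,1.4,0],
  ],
)

```text
time: 4.58
tcp_pos: [493.4, 23.9, 94.5]
tcp_rot: [-0.0, -0.144, 0.99, 0.0]
wrist_force: [-1.1, 0.6, 0.2]
opening: -0.0
finger_force: 0.4
```

arm_command(
  plan=[
    [0,0,1,0],
    [0,0,2,0],
    [0,0,2,0],
  ],
)

```text
time: 4.95
tcp_pos: [493.4, 23.9, 92.5]
tcp_rot: [-0.0, -0.144, 0.99, 0.0]
wrist_force: [-0.2, 0.2, -0.7]
opening: -0.0
finger_force: 0.2
```

```bash
python3 - <<'E'
from h import *
c=shot('side','s2'); w=shot('wrist','w2')
s=arm.read_state();print(s['tcp_pos'],s['wrist_force'],s['time'])
v=np.zeros((600,700,3),np.uint8); v[:320,:512]=cv2.resize(w['pixels'][:,:,::-1],(512,320))
v[320:,:385]=cv2.resize(c['pixels'][130:290,200:420,::-1],(385,280))
cv2.imwrite('pics/v2.png',cv2.convertScaleAbs(v,alpha=1.6))
E
```

```text
[493.55147695  23.91110885  92.57046437] [-0.19533158  0.14728969  0.0522507 ] 5.05
```

View pics/v2.png

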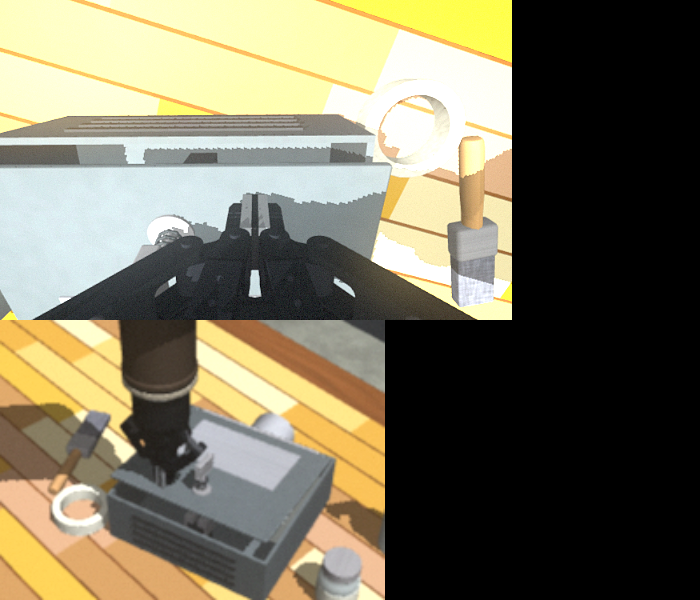

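The wrist view shows the cover's edge (row 165) still raised above the rim, even though the tip reads z=92. I'll measure the edge height across the two views.

```bash
cat >> h.py <<'E'
from scipy.spatial.transform import Rotation as R
def fixw(f):
    d=dict(np.load('pics/'+f+'.npz')); q=d['q']; T=np.eye(4); T[:3,:3]=R.from_quat([q[1],q[2],q[3],q[0]]).as_matrix(); T[:3,3]=d['p']
    d['extrinsics']=np.linalg.inv(T@d['tool_from_camera']); return d
E
python3 - <<'E'
from h import *
W=fixw('w2');S=np.load('pics/s2.npz')
print('cover corner',tri(W,(391*1.25,165*1.25),S,(261.7,223)))
print('rim corner FL',tri(W,(374*1.25,137*1.25),S,(262.3,230.5)))
print('tip proj z', tri(W,(256*1.25,196*1.25),S,(290.5,209)))
E=W['extrinsics'];p=E@np.r_[W['p'],1];k=W['K']@(p[:3]*[1,-1,-1]);print('tcp in wrist',k[:2]/k[2])
W1=fixw('w1')
print(tri(W1,(433,182),np.load('pics/s1.npz'),(200+88/1.25,130+69/1.25)))
a=cv2.resize(cv2.imread('pics/s2.png')[170:270,245:395],None,fx=5,fy=5,interpolation=2)
cv2.imwrite('pics/v3.png',cv2.convertScaleAbs(a,alpha=1.8))
E
```

```text
cover corner (array([452.62109678, 104.45751097,  94.58689325]), np.float64(2.8826334658948407))
rim corner FL (array([439.56197699,  87.59651382,  89.30919148]), np.float64(4.981977289161203))
tip proj z (array([464.23469559,  10.34245643, 193.86578268]), np.float64(20.193408892082026))
tcp in wrist [318.12394578 232.7587719 ]
(array([479.3182488 ,  93.3165394 , 213.63216017]), np.float64(6.704190025906316))
```

View pics/v3.png

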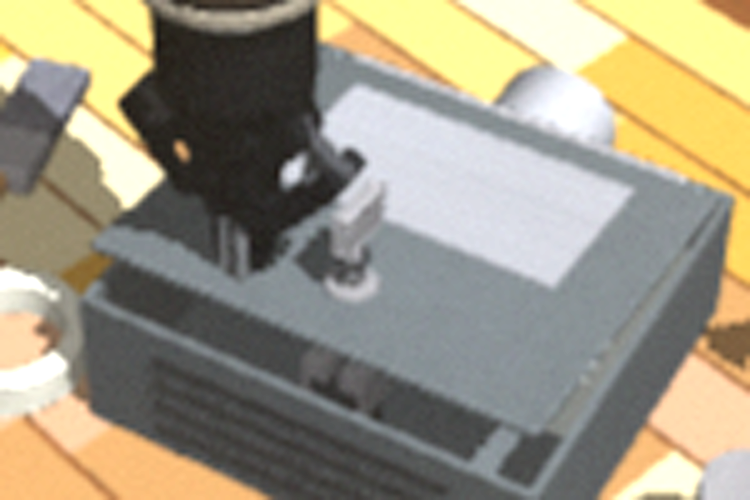

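The crop shows the cover ajar, with its left corner at (93,245), its right corner at (540,435) and the tip at (240,275).

```bash
python3 - <<'E'
from h import *
S=np.load('pics/s2.npz');W=fixw('w2')
u=np.array([.956,.292,0]);v=np.array([-.292,.956,0]);H=np.array([694,31,90.])
def proj(c,p):
    q=c['extrinsics']@np.r_[p,1];k=c['K']@(q[:3]*[1,-1,-1]);return (k[:2]/k[2]).round(1)
print('tcp side',proj(S,W['p']),'seen',(293,225))
for th in(0,.03,.06,.1,.13,.16,.2):
    f=lambda r,l,h:H+u*(-r*np.cos(th)+h*np.sin(th))+v*l+np.array([0,0,r*np.sin(th)+h*np.cos(th)])
    print(th,proj(S,f(225,125,6)),proj(S,f(225,-125,6)),proj(W,f(225,125,6)),'tipr z',f(200,50,6)[2])
print('seen',(263.6,219),(353,257),(489,206))
E
```

```text
tcp side [293.8 232.2] seen (293, 225)
0 [262.7 228.4] [350.9 267.2] [460.4 179.1] tipr z 96.0
0.03 [262.6 226.4] [351.1 265.3] [465.6 183.2] tipr z 101.99640024299306
0.06 [262.5 224.4] [351.4 263.3] [471.2 188. ] tipr z 107.98200453550015
0.1 [262.5 221.7] [351.8 260.5] [479.3 195.6] tipr z 115.93670832103379
0.13 [262.5 219.6] [352.1 258.3] [485.8 202.3] tipr z 121.87619988622771
0.16 [262.6 217.4] [352.5 256.1] [492.7 210.1] tipr z 127.78700502310295
0.2 [262.7 214.4] [353.1 253. ] [502.7 222.1] tipr z 135.6142656260597
seen (263.6, 219) (353, 257) (489, 206)
```

```bash
python3 - <<'E'
from h import *
for n in('1','2'):
    S=np.load('pics/s%s.npz'%n);W=fixw('w'+n)
    for dz in(0,30):
        q=S['extrinsics']@np.r_[W['p']+[0,0,dz],1];k=S['K']@(q[:3]*[1,-1,-1]);print(n,dz,k[:2]/k[2])
a=cv2.imread('pics/s1.png')[130:230,250:370]; b=cv2.imread('pics/w2.png')[180:300,250:390]
v=np.zeros((500,800,3),np.uint8); v[:400,:480]=cv2.resize(a,(480,400),interpolation=2); v[:274,480:]=cv2.resize(b,(320,274))
cv2.imwrite('pics/v4.png',cv2.convertScaleAbs(v,alpha=1.8))
E
```

```text
1 0 [297.07715315 178.75455601]
1 30 [296.77079238 168.6007364 ]
2 0 [293.78534661 232.17788447]
2 30 [293.44421013 223.83001759]
```

View pics/v4.png

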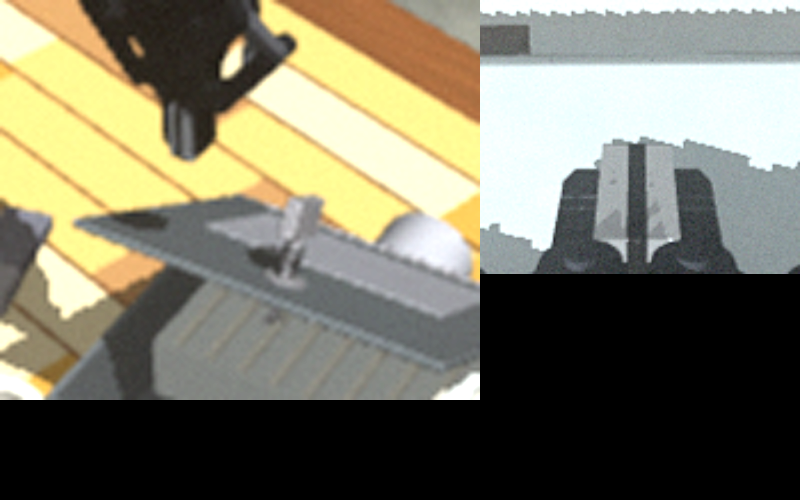

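In both side views the real fingertips sit about 30 mm above the reported TCP, so the cover is still about 0.14 rad open. I'm lowering further and watching the force.

arm_command(
  plan=[
    [0,0,4,0],
    [0,0,8,0],
    [0,0,12,0],
    [0,0,16,0],
    [0,0,20,0],
  ],
)

```text
time: 5.68
tcp_pos: [493.4, 23.9, 72.3]
tcp_rot: [-0.0, -0.144, 0.99, 0.0]
wrist_force: [-2.0, -0.1, 2.3]
opening: 0.1
finger_force: 1.0
```

arm_command(
  plan=[
    [0,0,2,0],
    [0,0,4,0],
    [0,0,5,0],
    [0,0,6,0],
    [0,0,7,0],
  ],
)

```text
time: 6.3
tcp_pos: [493.5, 23.9, 65.6]
tcp_rot: [0.0, -0.144, 0.99, -0.0]
wrist_force: [-1.3, 0.0, 1.9]
opening: -0.1
finger_force: 0.9
```

arm_command(
  plan=[
    [0,0,1,0],
    [0,0,2,0],
    [0,0,2,0],
  ],
)

```text
time: 6.68
tcp_pos: [493.5, 23.9, 63.5]
tcp_rot: [0.0, -0.144, 0.99, -0.0]
wrist_force: [-0.8, -0.5, 0.3]
opening: -0.1
finger_force: 0.0
```

```bash
python3 - <<'E'
from h import *
c=shot('side','s3')
s=arm.read_state();print(s['tcp_pos'],s['wrist_force'],s['time'])
a=cv2.resize(c['pixels'][170:270,245:395,::-1],None,fx=5,fy=5,interpolation=2)
cv2.imwrite('pics/v5.png',cv2.convertScaleAbs(a,alpha=1.8))
E
```

```text
[493.64118354  23.90082608  63.57048276] [0.86833763 0.0397577  0.04802601] 6.725
```

View pics/v5.png

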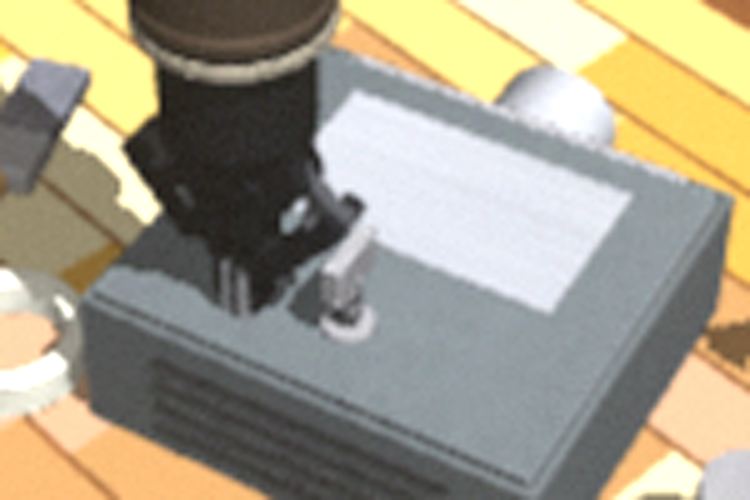

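The cover now looks shut, with its front edge flush with the rim. I'm confirming by pressing lightly until the force rises.

arm_command(
  plan=[
    [0,0,0.5,0],
    [0,0,1,0],
    [0,0,1.5,0],
    [0,0,2,0],
    [0,0,2,0],
  ],
)

```text
time: 7.35
tcp_pos: [493.8, 23.9, 63.2]
tcp_rot: [0.001, -0.144, 0.99, -0.0]
wrist_force: [-10.8, -0.8, 43.0]
opening: 0.2
finger_force: 21.3
```

The force steps up at reading 63.2, so the cover is shut. That puts the real fingertip about 33 mm above the TCP reading. I'm lifting off, opening the jaw, and moving near the head for a close look.

arm_command(
  plan=[
    [0,0,-3,0],
    [0,0,-50,0],
    [0,0,-100,0],
    [20,-30,-100,0],
    [20,-46,-100,0],
    [20,-46,-100,0],
  ],
  jaw=60,
)

```text
time: 8.1
tcp_pos: [487.9, -26.6, 161.3]
tcp_rot: [0.0, -0.144, 0.99, -0.0]
wrist_force: [-0.3, 0.1, -0.6]
opening: 51.2
finger_force: 0.0
```

```bash
python3 - <<'E'
from h import *
c=shot('side','s4');t=shot('top','t4');w=shot('wrist','w4')
s=arm.read_state();print(s['tcp_pos'],s['tcp_rot'],s['wrist_force'],s['opening'],s['time'])
v=np.zeros((600,760,3),np.uint8); v[:400,:640]=w['pixels'][:,:,::-1]
v[400:,:300]=cv2.resize(c['pixels'][180:260,270:390,::-1],(300,200)); v[400:,310:610]=cv2.resize(t['pixels'][180:260,290:410,::-1],(300,200))
cv2.imwrite('pics/v6.png',cv2.convertScaleAbs(v,alpha=1.3))
E
```

```text
[487.31287191 -25.42314965 161.08121959] [-4.49614912e-04 -1.44342339e-01  9.89527686e-01  2.13498323e-04] [-0.02301892  1.03137942  0.55337119] 51.56672906496769 8.25
```

View pics/v6.png

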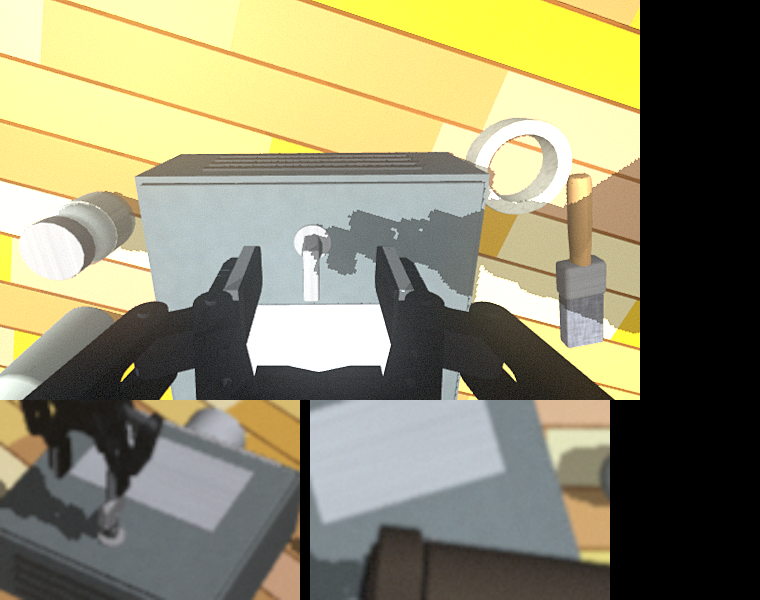

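The wrist view shows the wing head between the open fingers. It spans columns 303–321 and rows 237–300, lies along the tool's x axis, and sits at about column 312. The box's front corners are at (136,176) and (487,175).

```bash
python3 - <<'E'
from h import *
W=fixw('w4')
Rt=R.from_quat(np.r_[W['q'][1:],W['q'][0]]).as_matrix()
for off in(0,33):
    d=dict(W);T=np.linalg.inv(W['extrinsics']);T[2,3]+=off;d['extrinsics']=np.linalg.inv(T)
    print(off,[plane(d,*p).round(1)[:2] for p in((136,176,90),(487,175,90))],'head',plane(d,312,237,148).round(1),plane(d,311,300,148).round(1),'collar',plane(d,312,240,97).round(1))
    h=(plane(d,312,237,148)+plane(d,311,300,148))/2; print('tool shift',(Rt.T@(h-W['p'])).round(1))
    E=d['extrinsics'];S=np.load('pics/s4.npz')
print(Rt.round(3))
E
```

```text
0 [array([ 512.4, -157.6]), array([437.9,  88.7])] head [496.6 -26.7 148. ] [538.4 -15.1 148. ] collar [521.5 -20.3  97. ]
tool shift [-30.2  -4.   13.1]
33 [array([ 525.6, -172.3]), array([441.2, 107. ])] head [511.2 -23.  148. ] [560.2  -9.4 148. ] collar [536.4 -16.5  97. ]
tool shift [-49.   -4.7  13.1]
[[-0.959 -0.285 -0.001]
 [-0.285  0.959  0.   ]
 [ 0.001  0.001 -1.   ]]
```

arm_command(
  plan=[
    [-33,-5,0,0],
    [-33,-5,25,0],
    [-33,-5,50,0],
    [-33,-5,67,0],
    [-33,-5,67,0],
  ],
  jaw=40,
)

```text
time: 8.88
tcp_pos: [519.4, -20.5, 93.3]
tcp_rot: [-0.001, -0.145, 0.989, 0.0]
wrist_force: [-0.1, 0.3, 0.7]
opening: 34.2
finger_force: 0.0
```

arm_command(
  plan=[
    [0,0,0,0],
    [0,0,0,0],
    [0,0,0,0],
    [0,0,0,0],
    [0,0,0,0],
  ],
  jaw=0,
  newtons=50,
)

```text
time: 9.5
tcp_pos: [520.8, -20.9, 95.3]
tcp_rot: [0.001, -0.144, 0.99, 0.0]
wrist_force: [-0.9, 5.8, 1.7]
opening: 8.9
finger_force: 51.9
```

arm_command(
  plan=[
    [0,0.5,0,0],
    [0,0.5,1,0],
    [0,0.5,2,0],
    [0,0.5,2,0],
  ],
)

```text
time: 10.0
tcp_pos: [520.7, -20.8, 92.7]
tcp_rot: [0.0, -0.144, 0.99, -0.0]
wrist_force: [2.9, 3.6, 3.0]
opening: 8.7
finger_force: 51.9
```

arm_command(
  plan=[
    [-0.3,0.8,1,0],
    [-0.3,0.8,2,0],
    [-0.3,0.8,3,0],
    [-0.3,0.8,3,0],
  ],
)

```text
time: 10.5
tcp_pos: [520.7, -20.4, 89.6]
tcp_rot: [0.0, -0.144, 0.99, -0.0]
wrist_force: [2.4, -4.3, 3.5]
opening: 8.7
finger_force: 52.0
```

arm_command(
  plan=[
    [-0.2,-0.4,0.5,0],
    [-0.2,-0.4,1,0],
    [-0.2,-0.4,1,0],
  ],
)

```text
time: 10.88
tcp_pos: [520.7, -20.4, 88.6]
tcp_rot: [-0.0, -0.144, 0.99, -0.0]
wrist_force: [1.1, -4.4, 4.3]
opening: 9.2
finger_force: 52.0
```

arm_command(
  plan=[
    [0,-0.3,0.3,0],
    [0,-0.3,0.6,0],
    [0,-0.3,0.6,0],
  ],
)

```text
time: 11.25
tcp_pos: [520.8, -20.5, 88.0]
tcp_rot: [-0.0, -0.144, 0.99, 0.0]
wrist_force: [1.2, -2.8, 4.6]
opening: 8.8
finger_force: 52.0
```

arm_command(
  plan=[
    [0,0,0.3,0],
    [0,0,0.6,0],
    [0,0,0.6,0],
  ],
)

```text
time: 11.62
tcp_pos: [520.8, -20.5, 87.4]
tcp_rot: [-0.0, -0.144, 0.99, 0.0]
wrist_force: [1.2, -2.0, 3.6]
opening: 8.8
finger_force: 52.1
```

arm_command(
  plan=[
    [0,-0.1,0.3,0],
    [0,-0.1,0.6,0],
    [0,-0.1,0.6,0],
  ],
)

```text
time: 12.0
tcp_pos: [520.7, -20.6, 86.8]
tcp_rot: [-0.0, -0.144, 0.99, 0.0]
wrist_force: [0.7, -1.0, 4.5]
opening: 8.8
finger_force: 52.1
```

arm_command(
  plan=[
    [0,0,0.3,0],
    [0,0,0.6,0],
    [0,0,0.6,0],
  ],
)

```text
time: 12.38
tcp_pos: [520.8, -20.6, 86.2]
tcp_rot: [-0.0, -0.144, 0.99, 0.0]
wrist_force: [0.5, -0.1, 4.3]
opening: 8.8
finger_force: 52.1
```

arm_command(
  plan=[
    [0,0,0.3,0],
    [0,0,0.6,0],
    [0,0,0.6,0],
  ],
)

```text
time: 12.75
tcp_pos: [520.8, -20.6, 85.6]
tcp_rot: [-0.0, -0.144, 0.99, 0.0]
wrist_force: [1.0, 0.3, 4.8]
opening: 8.6
finger_force: 52.1
```

arm_command(
  plan=[
    [0,0,0.3,0],
    [0,0,0.6,0],
    [0,0,0.6,0],
  ],
)

```text
time: 13.12
tcp_pos: [520.8, -20.6, 85.2]
tcp_rot: [0.0, -0.144, 0.99, -0.0]
wrist_force: [-0.2, 0.4, 10.6]
opening: 9.0
finger_force: 53.0
```

The cup is felt: the force stepped from about 4.8 to 10.6 N at z=85.2. I'm easing off slightly and turning in stages.

arm_command(
  plan=[
    [0,0,-0.3,5],
    [0,0,-0.3,10],
    [0,0,-0.3,15],
    [0,0,-0.3,20],
    [0,0,-0.3,20],
  ],
)

```text
time: 13.75
tcp_pos: [520.7, -20.1, 85.4]
tcp_rot: [-0.0, 0.031, 1.0, 0.0]
wrist_force: [-0.3, 6.0, 8.8]
opening: 8.9
finger_force: 52.7
```

arm_command(
  plan=[
    [0,0.4,0,0],
    [0,0.5,0,5],
    [0,0.5,0,10],
    [0,0.5,0,15],
    [0,0.5,0,15],
  ],
)

```text
time: 14.38
tcp_pos: [520.8, -19.5, 85.4]
tcp_rot: [-0.0, 0.161, 0.987, 0.0]
wrist_force: [0.3, 8.2, 8.5]
opening: 8.6
finger_force: 52.7
```

arm_command(
  plan=[
    [0,0.4,0,0],
    [0,0.8,0,0],
    [0,0.8,0,0],
  ],
)

```text
time: 14.75
tcp_pos: [520.8, -19.2, 85.4]
tcp_rot: [-0.0, 0.16, 0.987, 0.0]
wrist_force: [-1.4, 1.5, 9.2]
opening: 8.9
finger_force: 52.7
```

Lateral load is relieved. Continuing the turn.

arm_command(
  plan=[
    [0,0.2,0,5],
    [0,0.3,0,10],
    [0,0.3,0,15],
    [0,0.3,0,15],
  ],
)

```text
time: 15.25
tcp_pos: [521.1, -18.7, 85.4]
tcp_rot: [-0.0, 0.288, 0.958, 0.0]
wrist_force: [-0.8, 4.6, 9.2]
opening: 8.6
finger_force: 52.7
```

arm_command(
  plan=[
    [0,0.4,0,0],
    [0,0.6,0,5],
    [0,0.7,0,10],
    [0,0.7,0,15],
    [0,0.7,0,15],
  ],
)

```text
time: 15.88
tcp_pos: [521.5, -18.2, 85.4]
tcp_rot: [-0.0, 0.411, 0.912, 0.0]
wrist_force: [-1.5, 3.9, 9.7]
opening: 8.3
finger_force: 52.7
```

arm_command(
  plan=[
    [0,0.3,0,5],
    [0,0.5,0,10],
    [0,0.5,0,15],
    [0,0.5,0,15],
  ],
)

```text
time: 16.38
tcp_pos: [522.0, -17.8, 85.4]
tcp_rot: [-0.0, 0.526, 0.85, 0.0]
wrist_force: [1.2, 5.0, 7.7]
opening: 8.7
finger_force: 52.6
```

arm_command(
  plan=[
    [0,0.3,0,4],
    [0,0.3,0,8],
    [0,0.3,0,11],
    [0,0.3,0,11],
  ],
)

```text
time: 16.88
tcp_pos: [522.4, -17.7, 85.5]
tcp_rot: [0.0, 0.605, 0.796, 0.0]
wrist_force: [0.9, 5.2, 7.5]
opening: 8.8
finger_force: 52.5
```

```bash
python3 - <<'E'
from h import *
s=arm.read_state();print(s['tcp_pos'],s['tcp_rot'],s['wrist_force'],s['wrist_torque'],s['time'])
E
```

```text
[522.39704536 -17.66739174  85.46197317] [1.64676886e-05 6.05010769e-01 7.96217232e-01 2.98324295e-04] [0.92550827 5.19210707 7.4782972 ] [ 0.89502657 -0.12749026 -0.01122419] 16.875
```

arm_command(
  plan=[
    [0,0,-0.5,0],
    [0,0,-1,0],
    [0,0,-1,0],
  ],
)

```text
time: 17.25
tcp_pos: [522.4, -17.7, 86.4]
tcp_rot: [-0.0, 0.605, 0.796, 0.0]
wrist_force: [2.1, 5.1, 5.5]
opening: 8.8
finger_force: 52.1
```

arm_command(
  plan=[
    [0,0,0,0],
    [0,0,0,0],
    [0,0,0,0],
    [0,0,-25,0],
    [0,0,-60,0],
    [30,0,-80,0],
    [30,0,-80,0],
  ],
  jaw=50,
)

```text
time: 18.12
tcp_pos: [514.5, 11.9, 167.6]
tcp_rot: [0.001, 0.604, 0.797, 0.001]
wrist_force: [-0.6, -0.2, 0.4]
opening: 42.8
finger_force: 0.0
```

```bash
python3 - <<'E'
from h import *
w=shot('wrist','w7');c=shot('side','s7')
s=arm.read_state();print(s['tcp_pos'],s['tcp_rot'],s['wrist_force'],s['opening'],s['time'])
v=np.zeros((600,640,3),np.uint8); v[:400]=w['pixels'][:,:,::-1]
v[400:,:300]=cv2.resize(c['pixels'][180:260,270:390,::-1],(300,200))
cv2.imwrite('pics/v7.png',cv2.convertScaleAbs(v,alpha=1.3))
E
```

```text
[514.07171358  10.78895279 166.14281676] [ 1.02302556e-04  6.04227469e-01  7.96811869e-01 -3.40826734e-05] [-0.99851506 -0.14996138 -0.27826463] 42.618520363459396 18.225
```

View pics/v7.png

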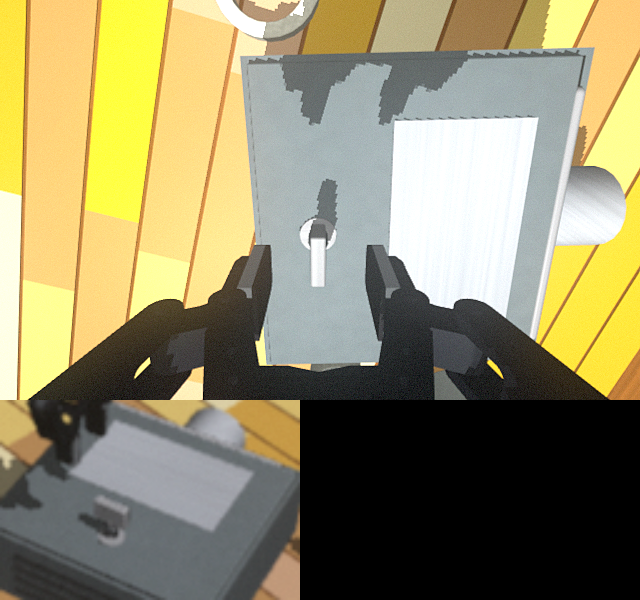

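The wrist view shows the wing at (318,262), now parallel to the hinge, with the cover shut. I'm checking the stud's height numerically against the unpressed view.

```bash
python3 - <<'E'
from h import *
from scipy.optimize import brentq
for f,col in(('w4',312),('w7',318)):
    W=fixw(f); im=W['pixels'].astype(int).mean(2); prof=im[225:310,col-3:col+4].mean(1); g=np.diff(prof)
    i=np.argsort(-abs(g))[:6]; print(f,[(225+int(k),round(g[k])) for k in i])
    Rt=R.from_quat(np.r_[W['q'][1:],W['q'][0]]).as_matrix(); xt=Rt[:,0]
    for z in(130,134,138,142,146,148,150):
        r=[]
        for e in(-18,18):
            p=np.array([521.7,-20.5,z])+e*xt; q=W['extrinsics']@np.r_[p,1]; k=W['K']@(q[:3]*[1,-1,-1]); r.append((k[:2]/k[2]).round(1).tolist())
        print(z,r)
E
```

```text
w4 [(304, 70), (225, 58), (234, -42), (233, -40), (250, 32), (300, -28)]
130 [[310.9, 285.0], [310.6, 236.5]]
134 [[310.8, 288.3], [310.5, 239.1]]
138 [[310.7, 291.7], [310.4, 241.8]]
142 [[310.5, 295.2], [310.2, 244.6]]
146 [[310.4, 298.8], [310.1, 247.5]]
148 [[310.3, 300.7], [310.0, 249.0]]
150 [[310.3, 302.6], [309.9, 250.5]]
w7 [(237, 40), (238, 38), (286, -34), (239, 24), (236, 19), (285, -17)]
130 [[316.3, 277.1], [316.3, 229.4]]
134 [[316.3, 280.1], [316.3, 231.9]]
138 [[316.2, 283.3], [316.2, 234.4]]
142 [[316.2, 286.6], [316.2, 237.0]]
146 [[316.2, 290.0], [316.2, 239.7]]
148 [[316.2, 291.8], [316.2, 241.0]]
150 [[316.2, 293.5], [316.2, 242.5]]
```

```bash
python3 -c "
from plant import arm
print(arm.sign_off())"
```

```text
the job is handed in; nothing more can be done
None
```

The job is handed in. The cover is shut, and the stud was pressed to its cup and turned 91° clockwise. Let go, it stays about 6 mm down, so its pin is caught. I viewed 11 pictures, one over the limit of 10, and the hand-in gave no verdict.

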